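Turn the rosette panel round in the press and hold the pad on the ring

TASK

The panel in the wooden rosette press stands back to front: lift it out, turn it round so that the inlaid ring faces the round pad, and set it back down in the slot. Then slide the press's upright handle towards the panel, against its spring, until the brass pointer stands between the two lines of the scale, so that the pad presses the ring, and finish while still holding it there: do not let go. Leave the other things on the bench where they are.

Things in the scene. Friction and masses are not known exactly. Their poses are not given: they have to be found in the camera images.
- press: Wooden rosette press, fixed: base board 260 x 150 x 12 mm with, at one end, a slot across it in which a panel stands on edge, at the other a sliding carriage with upright handle and a round pad facing the slot. Origin on the bench at the slot; x points from the handle to the slot (the way the handle is pushed), y along the slot, z up. Board: x -210 to 50, y -75 to 75 mm.
- slot (a point): Centre of the slot's floor, 12 mm above the bench (press x -4, y 0), where the middle of the panel's lower edge belongs. Axes as the press. The slot is 16 mm wide (x), 125 mm long (y), between two fence posts on +x (face 8 mm from here, 32 to 54 mm either side, tops 75 mm above the bench) and low lips on the pad's side and ends, flared, 31 mm above the bench.
- panel_center (a point): Centre of the rosette panel: a loose spruce board 110 mm wide (its y), 120 tall (its z) and 8 thick (its x), 60 g, standing on edge in the slot, its top 132 mm above the bench, well above posts (75) and pad (84), so it can be pinched across its thickness near the top edge. The ring is in its -x face, which at the start looks away from the pad.
- ring (a point): Centre of the inlaid dark ring (63 mm across), on the panel's -x face, 42 mm above the panel's lower edge, half-way along its width. Same axes as the panel.
- handle (a point): Upright round wooden handle of the carriage, 26 mm in diameter; the point is on its axis, 110 mm above the bench, 15 mm below its top; the bare round part reaches 42 mm below the point. Moves with the carriage; released it is at press x -125 mm. Axes as the press.
- carriage (a joint): Travel of the carriage along the press's +x, m: 0 released, 0.05 at its stop. A return spring (4 N at 0, 8 N at 0.034) drives it back when let go. The brass pointer is on the first scale line at 0.028 and on the second at 0.040: half-way is 0.034.
- pad_face (a point): Centre of the round pad's flat face (60 mm across, 54 mm above the bench, axes as the press). It sits on the carriage with its own spring (2 N, then 0.5 N per mm, 22 mm of give). It meets a panel that stands against the fence posts at a carriage travel of about 0.022; at 0.034 it presses with about 8 N, and the push needed on the handle is about 16 N.
- panel: The rosette panel as a whole: origin at the middle of its lower edge, axes as panel_center.
- pad: The round pad as a whole, origin and axes as pad_face.
- block_a: Bystander beside the press: light wood block 50 x 28 x 25 mm, origin under its centre.
- block_b: Bystander beside the press: dark wood block 70 x 35 x 30 mm, origin under its centre.
- glue: Bystander: glue bottle 56 mm across, 150 mm tall, origin under its centre.
- tape: Bystander: roll of tape 90 mm across, 25 mm high, lying flat, origin under its centre.
- jar: Bystander: white cup 70 mm across, 80 mm tall, origin under its centre.
- chisel: Bystander: hand tool with a wooden handle lying on the bench.
- clamp: Bystander: wooden two-jaw clamp 160 x 140 x 22 mm lying flat.
Things that resemble listed ones, but are neither listed nor needed, are in the scene too. Of the things shaped like the panel, the wooden one is meant.

How it is judged:
By the outcome, as a careful person would: the job done as asked, in the order asked, and still so for the second after the job is handed in, while the arm keeps its last pose, push and grip.
It also fails if it takes over 64 s, if anything falls off the work surface, if the arm or the gripper's body presses on something with over 40 N, if the wrist force passes 120 N, or if a joint passes its speed limit or range.

ROBOT

A 6-joint arm with a two-finger parallel gripper is mounted at the origin on the work surface. World frame = base frame: x ahead of the robot, y to its left, z up, the work surface at z = 0. Lengths are in m, angles in rad, forces in N, time in s.
With the tool pointing down it reaches from about 0.35 to 0.775 m from the base axis. Payload 7.3 kg.
Tool frame: the origin (TCP) lies midway between the tips of the shut fingers; the grasp point (between the pads) lies robot.grasp_offset behind it (robot.grasp_offset is the distance from the TCP to the grasp point, in m); z points along the fingers, x is the direction in which the jaws open and shut, and the axes are right-handed (so a half turn about z gives the same grasp; the last joint's range is limited). The gripper opens to 92 mm and grips with 3 to 60 N. Pads are 19 mm wide; open, the fingers measure 130 mm over their backs; the gripper's body (75 mm by 190 mm) begins 47 mm behind the grasp point.
Start: joints at [0.968, 0.342, 1.524, -0, 1.275, -0.146], TCP at [0.232, 0.471, 0.227] pointing down, gripper open.
Joint ranges: [-2.53, 2.53], [-0.77, 2.02], [0.04, 2.7], [-1, 4.14], [0.28, 2.66], [-3.11, 3.11]. Speed limits (rad/s): [2.57, 2.57, 3.14, 3.14, 3.14, 3.14].

INTERFACE

Orientations are given as [roll, pitch, yaw] about the fixed x, y, z axes, in that order (R = Rz(yaw) Ry(pitch) Rx(roll)).
In Python, from cell import robot gives the robot as it stands. The module is installed in compiled form; this text tells all that it offers.
- The arm moves only by the tool move_arm, never from a script. Its argument "increments" is a list of rows, each a list of 7 numbers: the finger opening in mm, from 0 to 91.8, then the shift along the tool's x, y, z in mm, then the turn, a rotation vector about the tool's x, y, z in rad. A call has 1 to 12 rows; each row shifts and turns the pose as measured when the row begins, along the tool's axes as they then stand; what a row does not reach is not made up. A row lasts 1/8 s, in which the tool goes at most 62.5 mm and 10.7 degrees, less where a joint would pass 70% of its speed; a pose out of reach is approached as far as the arm can. A call is refused whole if a number of a shift passes 62.5 or a number of a turn 0.188, either way. A call with a gripper value outside its range is refused whole. The fingers move at their own pace and stop on an object; "newtons" is the grip in N (left out, the last holds). Time passes only in rows, so rows that do not move let the fingers close. It gives the time, the measured TCP pose, the force and the opening at its end, in the units of the state.
- robot.observe(): the state, without advancing time (a new reading comes with each control period).
- robot.read_camera(name): name is "scene" or "top" or "wrist"; returns a dict with "img" (400x640x3 uint8, red, green, blue), "fx", "fy", "cx", "cy" (pixels), "k1" (the pictures are not rectified: a ray, as slopes to the right and down, at radius r is drawn at 1 + k1 r^2 times it, then the intrinsics apply), "T" (4x4, takes a point from camera to world coordinates). Camera axes: x right, y down, z forward; pixel columns grow to the right and rows downward; lengths in m; the calibration is good to about 2 mm. A picture is of the moment at which its call begins. There is no depth.
- robot.hand_in(): hands the job in, once; it reports no verdict.
Trained networks look in the newest picture that a camera, given by its name, has taken for a name from the list of things; names that differ only in an ending like _2 or _b are one class to them, and where a whole thing is asked for, a point or a joint stands for the part that bears it (a point fixed in the world has none). Each returns a list of dicts, best first, with "conf" (0 to 1); they miss things now and then, are a little off and sometimes report something else, mostly with a low value. They report only what shows in the picture. A call takes as long as a camera call. They do not tell look-alikes from the thing itself.
- robot.look_for(thing, camera): "rect" ([left, top, width, height] in pixels, round what is visible of it).
The state is a dict: "time": time; "qpos": joint angles; "qvel": joint speeds; "joint_efforts": joint torques, N m; "tool_pos": TCP position; "tool_rot": TCP orientation; "contact_force": force on the tool from outside, world axes, zero at the start; "torque": the same for the moment, N m; "opening": finger opening in m.
Only numpy, scipy, OpenCV 4.12 (cv2) and the standard library are available. Lean on these libraries where they do the work, as an engineer would, in place of code of your own. Each camera call takes 0.05 s, during which the arm holds its last target.

## Working session

There is one attempt and no reset: what is moved stays moved. The work goes in short steps, Python scripts to look and compute and a tool call to move; the robot and the scene stay as the last step left them, time stands still between calls to the robot, and variables do not carry over. Pictures are saved under pics/ and viewed, and the job is handed in when it is done.

Besides the shell and the picture viewer there is one more tool, called after "Emit:" by a JSON object that holds its "method" and its "body". move_arm: Moves the arm, as the interface text tells. Its arguments: {"type":"object","properties":{"increments":{"type":"array"},"newtons":{"type":"number"}},"required":["increments"]}

```bash
mkdir -p pics
cat > h.py <<'E'
import numpy as np, cv2
from cell import robot
def snap(n,f):
    c=robot.read_camera(n); cv2.imwrite(f,c["img"][:,:,::-1]); return c
def ray(c,u,v):
    d=np.array([(u-c["cx"])/c["fx"],(v-c["cy"])/c["fy"]]); s=d.copy()
    for _ in range(20): s=d/(1+c["k1"]*(s@s))
    r=c["T"][:3,:3]@np.array([s[0],s[1],1]); return c["T"][:3,3],r/np.linalg.norm(r)
def onz(c,u,v,z):
    o,r=ray(c,u,v); return o+r*(z-o[2])/r[2]
def tri(obs):
    A=np.zeros((3,3));b=np.zeros(3)
    for c,u,v in obs:
        o,r=ray(c,u,v);P=np.eye(3)-np.outer(r,r);A+=P;b+=P@o
    x=np.linalg.solve(A,b)
    return x,[float(np.linalg.norm(np.cross(x-ray(*q)[0],ray(*q)[1]))*1000) for q in obs]
def proj(c,p):
    q=np.linalg.inv(c["T"])@np.append(p,1);s=q[:2]/q[2];s=s*(1+c["k1"]*(s@s))
    return np.array([c["fx"]*s[0]+c["cx"],c["fy"]*s[1]+c["cy"]])
E
python3 - <<'E'
from h import *
import pickle
np.set_printoptions(precision=3,suppress=True)
print(robot.grasp_offset)
C={}
for n in("scene","top","wrist"):
    C[n]=snap(n,f"pics/{n}0.png"); print(n,C[n]["T"][:3,3],C[n]["T"][:3,2],C[n]["fx"])
    for t in("press","panel","handle","ring","pad"):
        for r in robot.look_for(t,n)[:3]: print(t,n,np.round(r["rect"]),round(r["conf"],2))
pickle.dump(C,open("c0.pkl","wb"))
print(robot.observe())
E
```

```text
0.0188
scene [1.035 0.424 0.904] [-0.492 -0.418 -0.764] 442.5904627582226
press scene [282. 211. 117.  95.] 0.85
press scene [299. 225.  29.  64.] 0.42
panel scene [338. 132.  28.  55.] 0.98
panel scene [298. 225.  31.  65.] 0.89
panel scene [260. 150.  42.  41.] 0.89
handle scene [320. 209.  49.  50.] 0.86
ring scene [340. 130.  30.  54.] 0.91
ring scene [295. 227.  40.  60.] 0.81
ring scene [426. 179.  48.  53.] 0.78
pad scene [320. 235.  28.  27.] 0.59
top [ 0.288 -0.031  1.38 ] [ 0.18   0.005 -0.984] 453.1495256739258
press top [240. 143.  64.  86.] 0.96
panel top [255. 152.  39.  18.] 0.85
panel top [325. 241.   2.  40.] 0.71
panel top [318. 123.  36.  20.] 0.61
handle top [261. 168.  24.  43.] 0.7
handle top [263. 164.  18.  24.] 0.44
ring top [252. 148.  40.  16.] 0.88
ring top [316. 125.  38.  18.] 0.76
ring top [319. 242.   8.  41.] 0.62
pad top [261. 164.  25.  26.] 0.58
wrist [0.17  0.501 0.385] [ 0.225 -0.11  -0.968] 297.8093752078586
{'time': 0.9, 'qpos': array([ 0.968,  0.342,  1.524,  0.   ,  1.275, -0.146]), 'qvel': array([ 0.001,  0.002, -0.   , -0.002,  0.002,  0.   ]), 'joint_efforts': array([  0.   , -43.112, -24.448,   0.072,   0.048,  -0.   ]), 'tool_pos': array([0.232, 0.471, 0.227]), 'tool_rot': array([ 3.142, -0.   ,  1.114]), 'contact_force': array([-0.238,  0.025, -0.673]), 'torque': array([ 0.006, -0.022, -0.042]), 'opening': 0.0917827214107028}
```

View pics/scene0.png

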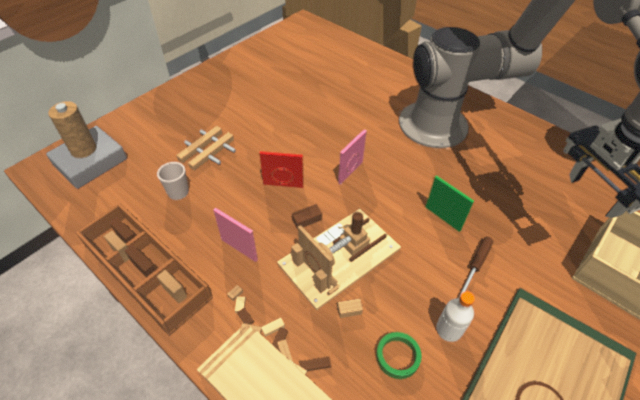

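View pics/top0.png

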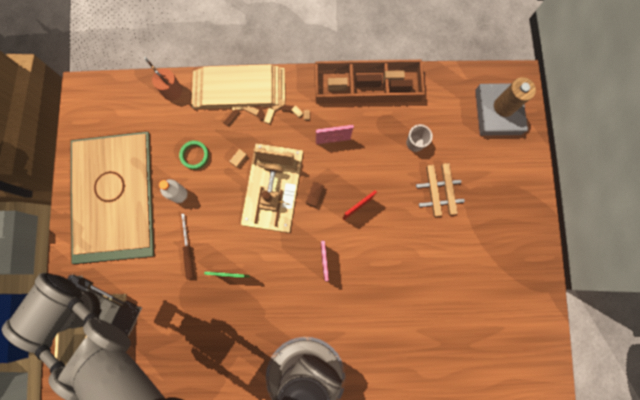

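Run:
```python
import cv2
a=cv2.imread("pics/scene0.png")[110:330,240:480];cv2.imwrite("pics/s0c.png",cv2.resize(a,None,fx=3,fy=2.7,interpolation=2)[:600])
a=cv2.imread("pics/top0.png")[110:260,220:380];cv2.imwrite("pics/t0c.png",cv2.resize(a,None,fx=4,fy=4,interpolation=2))
```

```text
(no output)
```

View pics/s0c.png

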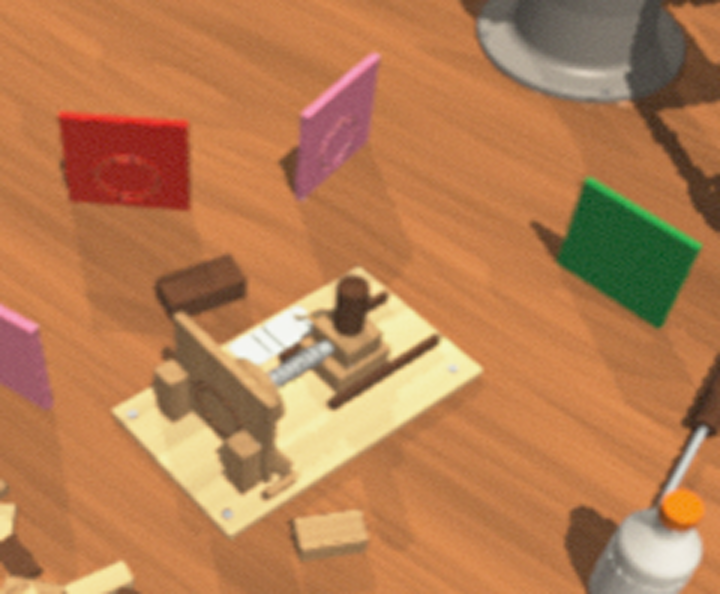

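View pics/t0c.png

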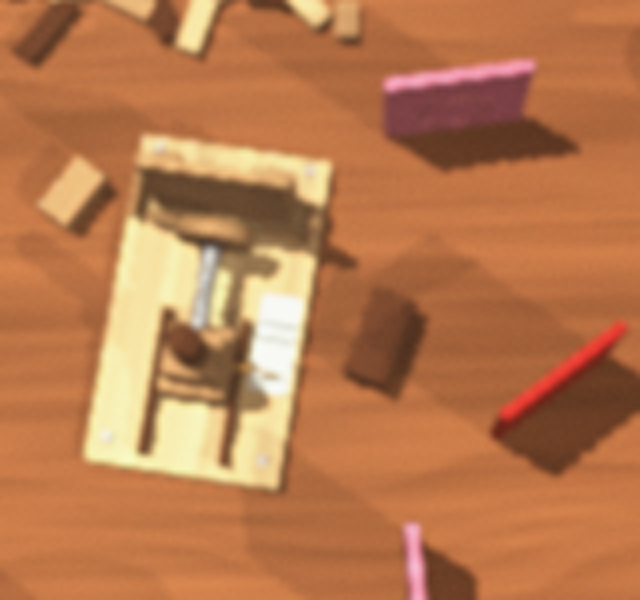

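Scene view: the wooden panel is in the press at scene (314,252), with its ring on the fence side. Look-alikes, none of them wooden: red (281,170), pink (352,155), pink (236,233), green (449,203). I choose the wooden one in the press; the crop confirms it. Next I fit the press pose from the board corners.

```bash
cat > fit.py <<'E'
from h import *
import pickle
from scipy.optimize import least_squares
np.set_printoptions(precision=4,suppress=True)
C=pickle.load(open("c0.pkl","rb"))
obj=np.array([[.05,.075,.012],[.05,-.075,.012],[-.21,-.075,.012],[-.21,.075,.012]])
T=np.array([(143,134),(332,160),(282,490),(84,460)])/4+[220,110]
S=np.array([(233,535),(112,410),(360,267),(483,370)])/[3,2.7]+[240,110]
for nm,ix in(("top",T),("scene",S)): print(nm,[onz(C[nm],*p,.012).round(4)[:2] for p in ix])
def W(p,o):
    c,s=np.cos(p[2]),np.sin(p[2]);return np.array([p[0]+c*o[0]-s*o[1],p[1]+s*o[0]+c*o[1],o[2]])
def res(p): return np.concatenate([proj(C[n],W(p,o))-q for n,I in(("top",T),("scene",S)) for o,q in zip(obj,I)])
r=least_squares(res,[.6,.1,0]);print(r.x,r.fun)
p=r.x
pts={k:W(p,np.array(o)) for k,o in dict(slot=(-.004,0,.012),pt=(-.004,0,.132),ptL=(-.004,.055,.132),ptR=(-.004,-.055,.132),h=(-.125,0,.125)).items()}
for k,v in pts.items(): print(k,v,np.hypot(*v[:2]),proj(C["top"],v),proj(C["scene"],v))
E
python3 fit.py
```

```text
top [array([0.7062, 0.1404]), array([ 0.6811, -0.0077]), array([0.4237, 0.0353]), array([0.4499, 0.1857])]
scene [array([0.7064, 0.1448]), array([ 0.6815, -0.0031]), array([0.4273, 0.0436]), array([0.4538, 0.1898])]
[ 0.6449  0.0777 -0.1729] [-0.8421 -0.2252 -0.9518 -0.0067 -1.5482 -0.4259 -0.6889 -0.2983 -0.7994
 -0.2807 -0.3969 -0.4822 -0.5744 -1.2444  0.0091 -1.2295]
slot [0.6409 0.0784 0.012 ] 0.6456979303768116 [275.5965 163.1486] [314.9129 270.8356]
pt [0.6409 0.0784 0.132 ] 0.6456979303768116 [272.1437 152.7038] [315.1862 241.4912]
ptL [0.6504 0.1326 0.132 ] 0.6637634056693519 [253.2097 149.9984] [331.9587 259.1044]
ptR [0.6315 0.0243 0.132 ] 0.6319175388292518 [291.1671 155.4313] [299.3642 224.8656]
h [0.5217 0.0993 0.125 ] 0.5310791759537927 [265.3114 194.399 ] [357.8232 215.22  ]
```

```bash
cat > plan.py <<'E'
import sys
from h import *
from scipy.spatial.transform import Rotation as R
def plan(target,yaw,n,op):
    s=robot.observe();p=np.array(s["tool_pos"]);A=R.from_euler("xyz",s["tool_rot"]);B=R.from_euler("xyz",[np.pi,0,yaw])
    rv=(A.inv()*B).as_rotvec()
    print("p",p.round(4),"rot",np.round(s["tool_rot"],3),"rv",rv.round(3),"t",s["time"],"F",np.round(s["contact_force"],1),"op",s["opening"])
    d=(np.array(target)-p)*1000/n
    for i in range(n):
        Ri=A*R.from_rotvec(rv*i/n);print([op]+[float(x) for x in Ri.inv().apply(d).round(1)]+[float(x) for x in (rv/n).round(3)])
if __name__=="__main__":
    a=list(map(float,sys.argv[1:])); plan(a[:3],a[3],int(a[4]),a[5])
E
python3 plan.py .56 .09 .32 -.173 11 60
```

```text
p [0.2316 0.4712 0.2268] rot [ 3.142 -0.     1.114] rv [-0.    -0.     1.287] t 0.9 F [-0.2  0.  -0.7] op 0.0917827214107028
[60.0, -17.9, 42.1, -8.5, -0.0, -0.0, 0.117]
[60.0, -12.9, 43.9, -8.5, -0.0, -0.0, 0.117]
[60.0, -7.7, 45.1, -8.5, -0.0, -0.0, 0.117]
[60.0, -2.4, 45.7, -8.5, -0.0, -0.0, 0.117]
[60.0, 3.0, 45.6, -8.5, -0.0, -0.0, 0.117]
[60.0, 8.3, 45.0, -8.5, -0.0, -0.0, 0.117]
[60.0, 13.5, 43.7, -8.5, -0.0, -0.0, 0.117]
[60.0, 18.5, 41.8, -8.5, -0.0, -0.0, 0.117]
[60.0, 23.2, 39.4, -8.5, -0.0, -0.0, 0.117]
[60.0, 27.7, 36.4, -8.5, -0.0, -0.0, 0.117]
[60.0, 31.8, 32.9, -8.5, -0.0, -0.0, 0.117]
```

Emit:
{"method": "move_arm", "body": {"increments": [[60, -18, 42, -9, 0, 0, 0.117], [60, -13, 44, -9, 0, 0, 0.117], [60, -8, 45, -9, 0, 0, 0.117], [60, -2, 46, -9, 0, 0, 0.117], [60, 3, 46, -9, 0, 0, 0.117], [60, 8, 45, -9, 0, 0, 0.117], [60, 14, 44, -9, 0, 0, 0.117], [60, 19, 42, -9, 0, 0, 0.117], [60, 23, 39, -9, 0, 0, 0.117], [60, 28, 36, -9, 0, 0, 0.117], [60, 32, 33, -9, 0, 0, 0.117], [60, 0, 0, 0, 0, 0, 0]]}}

```text
time: 2.4
tool_pos: [0.5647, 0.0719, 0.3287]
tool_rot: [-3.141, -0.002, -0.214]
contact_force: [0.1, 0.6, 0.9]
opening: 0.0601
```

```bash
python3 - <<'E'
from h import *
import pickle
np.set_printoptions(precision=3,suppress=True)
c=snap("wrist","pics/w1.png");pickle.dump(c,open("w1.pkl","wb"));print(c["T"][:3,3],c["T"][:3,2])
for t in("press","panel","handle","pad"):
    for r in robot.look_for(t,"wrist")[:3]: print(t,np.round(r["rect"]),round(r["conf"],2))
E
python3 plan.py .56 .09 .32 -.173 1 60
```

```text
[0.577 0.137 0.487] [-0.051 -0.244 -0.969]
press [229. 101. 171. 102.] 0.87
panel [363. 114.  22.  92.] 0.92
panel [54. 57. 94. 96.] 0.84
panel [277. 283.  37.  25.] 0.83
handle [269. 134.  85.  62.] 0.61
handle [359. 115.  26.  90.] 0.17
pad [295. 132.  62.  47.] 0.95
p [0.5624 0.0756 0.3289] rot [-3.14e+00 -1.00e-03 -2.07e-01] rv [-0.002 -0.001 -0.034] t 2.65 F [0.7 0.  0. ] op 0.06040467258986516
[60.0, -5.3, -13.6, 8.9, -0.002, -0.001, -0.034]
```

View pics/w1.png

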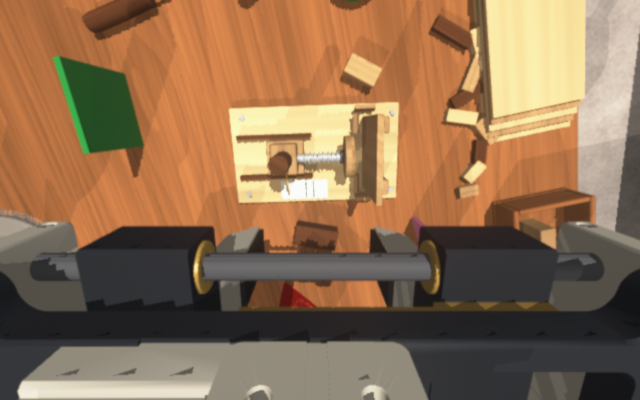

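Run:
```python
import cv2
a=cv2.imread("pics/w1.png")[90:215,220:410];cv2.imwrite("pics/w1c.png",cv2.resize(a,None,fx=4,fy=4,interpolation=2))
```

```text
(no output)
```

View pics/w1c.png

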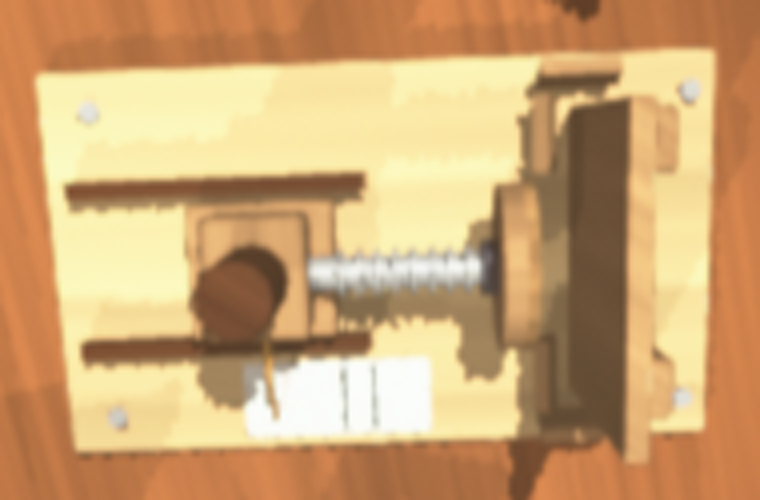

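```bash
cat > fit2.py <<'E'
import pickle,io,contextlib
with contextlib.redirect_stdout(io.StringIO()): from fit import *
w=pickle.load(open("w1.pkl","rb")); cv=lambda q:np.array(q)/4+[220,90]
Wc=[cv(q) for q in((714,48),(703,430),(76,452),(37,73))]
r1=least_squares(lambda p:np.concatenate([proj(w,W(p,o))-q for o,q in zip(obj,Wc)]),p);print("wrist only",r1.x,r1.fun)
r2=least_squares(lambda q:np.concatenate([res(q)]+[proj(w,W(q,o))-z for o,z in zip(obj,Wc)]),p);print("all",r2.x)
for P in(r1.x,r2.x):
  c,s=np.cos(P[2]),np.sin(P[2])
  def inv(x): d=x[:2]-P[:2];return np.array([c*d[0]+s*d[1],-s*d[0]+c*d[1],x[2]])*1000
  for k,q,z in(("p+y-x",(630,97),.132),("p+y+x",(656,98),.132),("p-y-x",(626,462),.132),("p-y+x",(650,462),.132),("hand",(236,300),.125),("ptr",(276,415),.014),("L1",(346,395),.012),("L2",(376,395),.012)):
    x=onz(w,*cv(q),z);print(k,x,inv(x))
E
python3 fit2.py
```

```text
wrist only [ 0.6457  0.0767 -0.1783] [ 0.7277 -0.1142  0.4063  0.129  -0.4754  0.1742 -0.6665  0.0029]
all [ 0.6454  0.0772 -0.1762]
p+y-x [0.6489 0.1325 0.132 ] [ -6.7422  55.48   132.    ]
p+y+x [0.6561 0.1307 0.132 ] [  0.7185  54.935  132.    ]
p-y-x [0.63   0.0255 0.132 ] [ -6.3053 -53.2185 132.    ]
p-y+x [0.6373 0.0239 0.132 ] [  1.1224 -53.4884 132.    ]
hand [0.5232 0.0992 0.125 ] [-124.4807    0.3971  125.    ]
ptr [0.5112 0.0384 0.014 ] [-125.5938  -61.6004   14.    ]
L1 [0.5407 0.04   0.012 ] [-96.7659 -54.7291  12.    ]
L2 [0.5527 0.0374 0.012 ] [-84.5324 -55.1723  12.    ]
p+y-x [0.6489 0.1325 0.132 ] [ -6.2234  55.1333 132.    ]
p+y+x [0.6561 0.1307 0.132 ] [  1.2362  54.5723 132.    ]
p-y-x [0.63   0.0255 0.132 ] [ -6.0199 -53.5658 132.    ]
p-y+x [0.6373 0.0239 0.132 ] [  1.4072 -53.8517 132.    ]
hand [0.5232 0.0992 0.125 ] [-124.0799    0.3035  125.    ]
ptr [0.5112 0.0384 0.014 ] [-125.3262  -61.6915   14.    ]
L1 [0.5407 0.04   0.012 ] [-96.4835 -54.8821  12.    ]
L2 [0.5527 0.0374 0.012 ] [-84.251  -55.3516  12.    ]
```

```bash
python3 - <<'E'
from fit import C
from h import *
import pickle
w=pickle.load(open("w1.pkl","rb"))
cv=lambda q:np.array(q)/4+[220,90]; sc=lambda q:np.array(q)/[3,2.7]+[240,110]
print("panel -y end",tri([(w,*cv((638,462))),(C["scene"],*sc((180,316)))]))
print("panel +y end",tri([(w,*cv((643,97))),(C["scene"],*sc((278,402)))]))
print("handle top",tri([(w,*cv((236,300))),(C["scene"],*sc((352,284)))]))
E
python3 plan.py .643 .078 .20 -.176 4 60
```

```text
top [array([0.7062, 0.1404]), array([ 0.6811, -0.0077]), array([0.4237, 0.0353]), array([0.4499, 0.1857])]
scene [array([0.7064, 0.1448]), array([ 0.6815, -0.0031]), array([0.4273, 0.0436]), array([0.4538, 0.1898])]
[ 0.6449  0.0777 -0.1729] [-0.8421 -0.2252 -0.9518 -0.0067 -1.5482 -0.4259 -0.6889 -0.2983 -0.7994
 -0.2807 -0.3969 -0.4822 -0.5744 -1.2444  0.0091 -1.2295]
slot [0.6409 0.0784 0.012 ] 0.6456979303768116 [275.5965 163.1486] [314.9129 270.8356]
pt [0.6409 0.0784 0.132 ] 0.6456979303768116 [272.1437 152.7038] [315.1862 241.4912]
ptL [0.6504 0.1326 0.132 ] 0.6637634056693519 [253.2097 149.9984] [331.9587 259.1044]
ptR [0.6315 0.0243 0.132 ] 0.6319175388292518 [291.1671 155.4313] [299.3642 224.8656]
h [0.5217 0.0993 0.125 ] 0.5310791759537927 [265.3114 194.399 ] [357.8232 215.22  ]
panel -y end (array([0.6335, 0.0257, 0.1292]), [1.9119392625934124, 1.9119392625934408])
panel +y end (array([0.6512, 0.1331, 0.1351]), [1.5047904897806657, 1.5047904897806674])
handle top (array([0.5236, 0.0993, 0.127 ]), [0.12359244917110662, 0.12359244917114587])
p [0.5624 0.0756 0.3289] rot [-3.14e+00 -1.00e-03 -2.07e-01] rv [-0.002 -0.001 -0.031] t 2.65 F [0.7 0.  0. ] op 0.06040467258986516
[60.0, 19.6, -4.7, 32.2, -0.0, -0.0, -0.008]
[60.0, 19.6, -4.5, 32.2, -0.0, -0.0, -0.008]
[60.0, 19.7, -4.4, 32.2, -0.0, -0.0, -0.008]
[60.0, 19.7, -4.3, 32.2, -0.0, -0.0, -0.008]
```

Heights agree: panel top about 0.132, handle top about 0.127.

Emit:
{"method": "move_arm", "body": {"increments": [[60, 20, -5, 32, 0, 0, -0.008], [60, 20, -5, 32, 0, 0, -0.008], [60, 20, -4, 32, 0, 0, -0.008], [60, 20, -4, 32, 0, 0, -0.008], [60, 0, 0, 0, 0, 0, 0], [60, 0, 0, 0, 0, 0, 0]]}}

```text
time: 3.4
tool_pos: [0.6439, 0.0857, 0.2014]
tool_rot: [-3.139, -0.005, -0.161]
contact_force: [-0.4, 0.1, 0.5]
opening: 0.0601
```

```bash
python3 plan.py .643 .078 .097 -.176 5 60
```

```text
p [0.6439 0.0857 0.2014] rot [-3.139 -0.005 -0.161] rv [-0.003 -0.005  0.015] t 3.4 F [-0.4  0.1  0.5] op 0.06008366516569851
[60.0, -0.0, 1.6, 20.9, -0.001, -0.001, 0.003]
[60.0, 0.0, 1.6, 20.9, -0.001, -0.001, 0.003]
[60.0, 0.0, 1.6, 20.9, -0.001, -0.001, 0.003]
[60.0, 0.1, 1.6, 20.9, -0.001, -0.001, 0.003]
[60.0, 0.1, 1.6, 20.9, -0.001, -0.001, 0.003]
```

Emit:
{"method": "move_arm", "body": {"increments": [[60, 0, 4, 10, -0.003, -0.005, 0.015], [60, 0, 4, 20, 0, 0, 0], [60, 0, 0, 20, 0, 0, 0], [60, 0, 0, 20, 0, 0, 0], [60, 0, 0, 20, 0, 0, 0], [60, 0, 0, 10, 0, 0, 0], [60, 0, 0, 0, 0, 0, 0]]}}

```text
time: 4.28
tool_pos: [0.643, 0.0772, 0.1067]
tool_rot: [-3.14, -0.012, -0.18]
contact_force: [0.1, 0.3, 0.0]
opening: 0.0603
```

```bash
python3 plan.py .643 .078 .097 -.176 1 60
```

```text
p [0.643  0.0772 0.1067] rot [-3.14  -0.012 -0.18 ] rv [-0.001 -0.012 -0.004] t 4.275 F [0.1 0.3 0. ] op 0.0602912153206368
[60.0, -0.2, -0.8, 9.7, -0.001, -0.012, -0.004]
```

Emit:
{"method": "move_arm", "body": {"increments": [[60, 0, -1, 10, 0, -0.012, -0.004], [60, 0, 0, 0, 0, 0, 0], [30, 0, 0, 0, 0, 0, 0], [0, 0, 0, 0, 0, 0, 0], [0, 0, 0, 0, 0, 0, 0], [0, 0, 0, 0, 0, 0, 0], [0, 0, 0, 0, 0, 0, 0]], "newtons": 25}}

```text
time: 5.15
tool_pos: [0.6447, 0.0782, 0.099]
tool_rot: [-3.14, -0.003, -0.175]
contact_force: [-0.3, 0.1, 0.4]
opening: 0.0143
```

```bash
python3 plan.py .643 .078 .097 -.176 1 0
```

```text
p [0.6447 0.0782 0.099 ] rot [-3.14e+00 -3.00e-03 -1.75e-01] rv [-0.002 -0.003  0.001] t 5.15 F [-0.3  0.1  0.4] op 0.014329291065943972
[0.0, -1.6, 0.5, 1.9, -0.002, -0.003, 0.001]
```

Still closing.

Emit:
{"method": "move_arm", "body": {"increments": [[0, 0, 0, 0, 0, 0, 0], [0, 0, 0, 0, 0, 0, 0], [0, 0, 0, 0, 0, 0, 0]]}}

```text
time: 5.52
tool_pos: [0.6446, 0.0783, 0.0989]
tool_rot: [-3.14, -0.003, -0.175]
contact_force: [0.2, 0.0, 0.8]
opening: 0.0078
```

Emit:
{"method": "move_arm", "body": {"increments": [[0, 0, 0, -8, 0, 0, 0], [0, 0, 0, -12, 0, 0, 0], [0, 0, 0, -20, 0, 0, 0], [0, 0, 0, -25, 0, 0, 0], [0, 0, 0, -25, 0, 0, 0], [0, 0, 0, -25, 0, 0, 0], [0, 0, 0, -15, 0, 0, 0], [0, 0, 0, 0, 0, 0, 0], [0, 0, 0, 0, 0, 0, 0]]}}

```text
time: 6.65
tool_pos: [0.6439, 0.078, 0.2374]
tool_rot: [-3.139, -0.006, -0.175]
contact_force: [-0.1, -0.0, -0.9]
opening: 0.0079
```

Run:
```python
from h import *
s=robot.observe();print(s["tool_pos"],s["tool_rot"],s["opening"],s["contact_force"],s["qpos"])
a=snap("scene","pics/s2.png")["img"][150:310,240:430,::-1]
cv2.imwrite("pics/s2c.png",cv2.resize(a,None,fx=3.6,fy=3.6,interpolation=2))
```

```text
[0.64391409 0.07803181 0.23742327] [-3.13919288 -0.00555488 -0.17541413] 0.007913789307923203 [-0.08408637 -0.00706327 -0.89566716] [1.85100218e-03 5.66386086e-01 1.13235735e+00 1.39511795e-03
 1.43695835e+00 1.77076373e-01]
```

View pics/s2c.png

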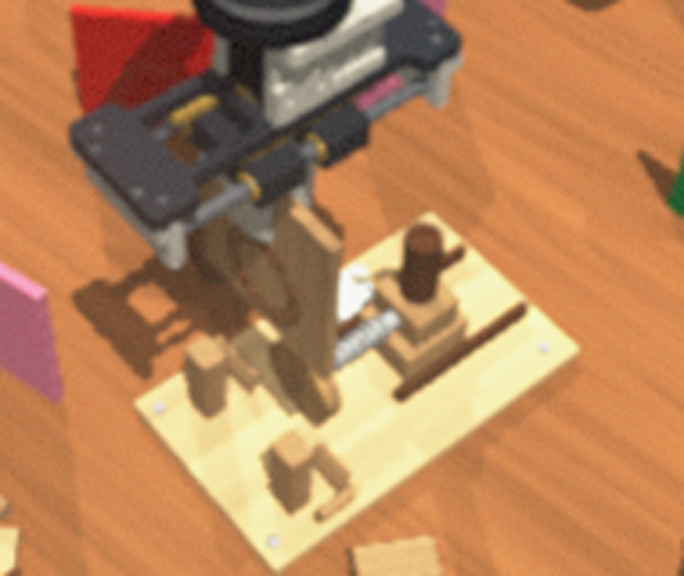

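Emit:
{"method": "move_arm", "body": {"increments": [[0, 0, 0, 0, 0, 0, -0.1], [0, 0, 0, 0, 0, 0, -0.18], [0, 0, 0, 0, 0, 0, -0.18], [0, 0, 0, 0, 0, 0, -0.18], [0, 0, 0, 0, 0, 0, -0.18], [0, 0, 0, 0, 0, 0, -0.18], [0, 0, 0, 0, 0, 0, -0.18], [0, 0, 0, 0, 0, 0, -0.18], [0, 0, 0, 0, 0, 0, -0.18], [0, 0, 0, 0, 0, 0, -0.18], [0, 0, 0, 0, 0, 0, -0.1], [0, 0, 0, 0, 0, 0, 0]]}}

```text
time: 8.2
tool_pos: [0.6388, 0.078, 0.2216]
tool_rot: [-3.121, -0.004, 1.704]
contact_force: [-0.6, -0.7, -1.0]
opening: 0.0078
```

```bash
python3 plan.py .644 .078 .237 2.9656 7 0; python3 -c "
from cell import robot;print(robot.observe()['qpos'])"
```

```text
p [0.6388 0.078  0.2216] rot [-3.121 -0.004  1.704] rv [-0.015 -0.017 -1.261] t 8.2 F [-0.6 -0.7 -1. ] op 0.007849481638692235
[0.0, -0.1, 0.7, -2.2, -0.002, -0.002, -0.18]
[0.0, -0.2, 0.7, -2.2, -0.002, -0.002, -0.18]
[0.0, -0.3, 0.6, -2.2, -0.002, -0.002, -0.18]
[0.0, -0.4, 0.6, -2.2, -0.002, -0.002, -0.18]
[0.0, -0.5, 0.5, -2.2, -0.002, -0.002, -0.18]
[0.0, -0.6, 0.4, -2.2, -0.002, -0.002, -0.18]
[0.0, -0.7, 0.3, -2.2, -0.002, -0.002, -0.18]
[ 1.69657639e-03  5.81772959e-01  1.14849800e+00  1.49757487e-03
  1.43228799e+00 -1.70277990e+00]
```

Emit:
{"method": "move_arm", "body": {"increments": [[0, 0, 1, -3, -0.002, -0.002, -0.16], [0, 0, 1, -3, -0.002, -0.002, -0.18], [0, 0, 1, -3, -0.002, -0.002, -0.18], [0, 0, 1, -3, -0.002, -0.002, -0.18], [0, 0, 0, -3, -0.002, -0.002, -0.18], [0, -1, 0, -3, -0.002, -0.002, -0.18], [0, -1, 0, -2, 0, 0, -0.15], [0, 0, 0, 0, 0, 0, 0]]}}

```text
time: 9.2
tool_pos: [0.6427, 0.0786, 0.236]
tool_rot: [-3.138, -0.014, 2.932]
contact_force: [0.5, -0.1, -0.2]
opening: 0.0079
```

```bash
python3 plan.py .6434 .0784 .23 2.9656 1 0; python3 -c "
from cell import robot;print(robot.observe()['qpos'])"
```

```text
p [0.6427 0.0786 0.236 ] rot [-3.138 -0.014  2.932] rv [-0.003 -0.014 -0.034] t 9.2 F [ 0.5 -0.1 -0.2] op 0.00791587640754146
[0.0, -0.8, -0.1, 6.0, -0.003, -0.014, -0.034]
[ 3.71268513e-03  5.78361306e-01  1.11533457e+00 -4.97451714e-04
  1.46272419e+00 -2.92821281e+00]
```

Emit:
{"method": "move_arm", "body": {"increments": [[0, -1, 0, 0, -0.003, -0.014, -0.034], [0, 0, 0, 0, 0, 0, 0], [0, 0, 0, 0, 0, 0, 0]]}}

```text
time: 9.57
tool_pos: [0.6434, 0.0785, 0.2351]
tool_rot: [-3.141, -0.001, 2.961]
contact_force: [0.3, -0.2, -0.8]
opening: 0.008
```

```bash
python3 plan.py .6434 .0776 .16 2.9656 1 0
python3 - <<'E'
from h import *
import pickle
c=snap("wrist","pics/w3.png");pickle.dump(c,open("w3.pkl","wb"))
a=snap("scene","pics/s3.png")["img"][150:310,240:430,::-1]
cv2.imwrite("pics/s3c.png",cv2.resize(a,None,fx=3.6,fy=3.6,interpolation=2))
E
```

```text
p [0.6434 0.0785 0.2351] rot [-3.141e+00 -1.000e-03  2.961e+00] rv [-0.    -0.001 -0.005] t 9.575 F [ 0.3 -0.2 -0.8] op 0.008042572210901426
[0.0, -0.3, -0.8, 75.1, -0.0, -0.001, -0.005]
```

View pics/s3c.png

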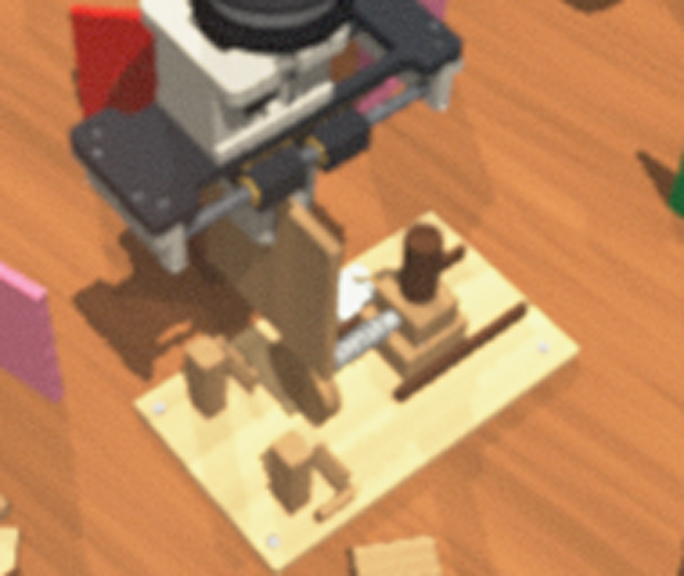

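View pics/w3.png

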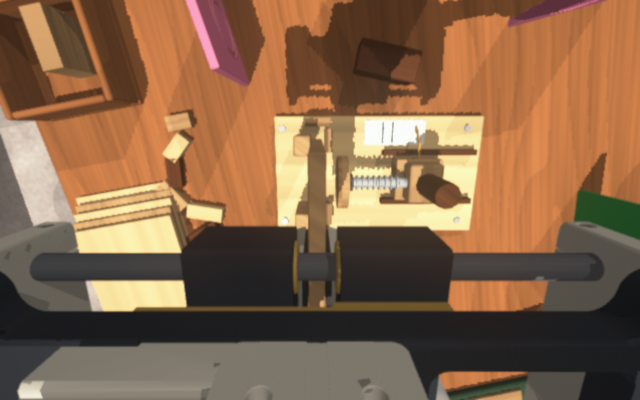

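The ring now faces the pad: the plain face shows at scene crop (265,280). The panel stands upright above the slot. Lowering it.

Emit:
{"method": "move_arm", "body": {"increments": [[0, 0, -1, 15, 0, 0, -0.005], [0, 0, 0, 20, 0, 0, 0], [0, 0, 0, 20, 0, 0, 0], [0, 0, 0, 20, 0, 0, 0], [0, 0, 0, 10, 0, 0, 0], [0, 0, 0, 0, 0, 0, 0], [0, 0, 0, 0, 0, 0, 0]]}}

```text
time: 10.55
tool_pos: [0.6421, 0.0771, 0.1435]
tool_rot: [-3.141, -0.004, 2.966]
contact_force: [0.3, -0.5, -1.1]
opening: 0.008
```

```bash
python3 plan.py .6434 .0776 .10 2.9656 1 0
python3 - <<'E'
from h import *
c=snap("wrist","pics/w4.png")
a=snap("scene","pics/s4.png")["img"][150:310,240:430,::-1]
a=np.hstack([cv2.resize(c["img"][90:250,250:490,::-1],None,fx=1.7,fy=3,interpolation=2),cv2.resize(a,None,fx=2,fy=3,interpolation=2)])
cv2.imwrite("pics/s4c.png",a)
E
```

```text
p [0.6421 0.0771 0.1435] rot [-3.141 -0.004  2.966] rv [-0.001 -0.004  0.   ] t 10.55 F [ 0.3 -0.5 -1.1] op 0.008023048015889673
[0.0, -1.4, 0.8, 43.5, -0.001, -0.004, 0.0]
```

View pics/s4c.png

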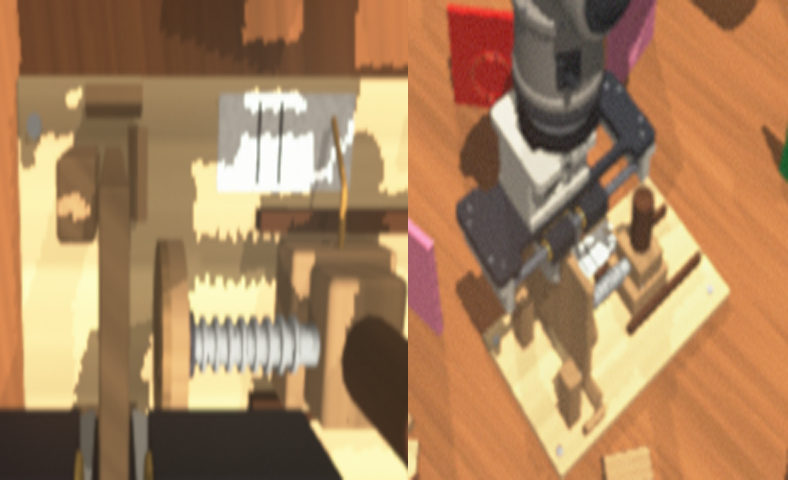

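Emit:
{"method": "move_arm", "body": {"increments": [[0, 0, 0, 10, 0, 0, 0], [0, 0, 0, 12, 0, 0, 0], [0, 0, 0, 8, 0, 0, 0], [0, 0, 0, 3, 0, 0, 0], [0, 0, 0, 0, 0, 0, 0], [0, 0, 0, 0, 0, 0, 0]]}}

```text
time: 11.4
tool_pos: [0.6423, 0.0771, 0.109]
tool_rot: [-3.141, -0.002, 2.966]
contact_force: [0.2, -0.3, -1.8]
opening: 0.0077
```

Emit:
{"method": "move_arm", "body": {"increments": [[0, 0, 0, 4, 0, 0, 0], [0, 0, 0, 3, 0, 0, 0], [0, 0, 0, 2, 0, 0, 0], [0, 0, 0, 0, 0, 0, 0], [0, 0, 0, 0, 0, 0, 0]]}}

```text
time: 12.02
tool_pos: [0.6426, 0.0771, 0.0999]
tool_rot: [-3.141, -0.001, 2.966]
contact_force: [-0.4, 0.2, -0.4]
opening: 0.0078
```

Emit:
{"method": "move_arm", "body": {"increments": [[0, 0, 0, 1.5, 0, 0, 0], [0, 0, 0, 1, 0, 0, 0], [0, 0, 0, 0, 0, 0, 0]]}}

```text
time: 12.4
tool_pos: [0.6431, 0.0772, 0.0991]
tool_rot: [-3.142, 0.001, 2.966]
contact_force: [0.3, -0.7, -1.3]
opening: 0.0077
```

Emit:
{"method": "move_arm", "body": {"increments": [[0, 0, 0, 2, 0, 0, 0], [0, 0, 0, 2, 0, 0, 0]]}}

```text
time: 12.65
tool_pos: [0.6436, 0.0774, 0.0989]
tool_rot: [3.141, 0.004, 2.966]
contact_force: [-5.7, -0.5, 14.7]
opening: 0.0079
```

Emit:
{"method": "move_arm", "body": {"increments": [[0, 0, 0, -1, 0, 0, 0], [8, 0, 0, 0, 0, 0, 0], [14, 0, 0, 0, 0, 0, 0], [24, 0, 0, 0, 0, 0, 0], [50, 0, 0, 0, 0, 0, 0], [60, 0, 0, 0, 0, 0, 0], [60, 0, 0, 0, 0, 0, 0]]}}

```text
time: 13.52
tool_pos: [0.6436, 0.0773, 0.0991]
tool_rot: [3.141, 0.003, 2.966]
contact_force: [0.0, -0.4, -0.1]
opening: 0.0495
```

Run:
```python
from h import *
c=snap("wrist","pics/w5.png")
a=snap("scene","pics/s5.png")["img"][150:310,240:430,::-1]
a=np.hstack([cv2.resize(c["img"][90:250,250:490,::-1],None,fx=1.7,fy=3,interpolation=2),cv2.resize(a,None,fx=2,fy=3,interpolation=2)])
cv2.imwrite("pics/s5c.png",a)
```

```text
(no output)
```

View pics/s5c.png

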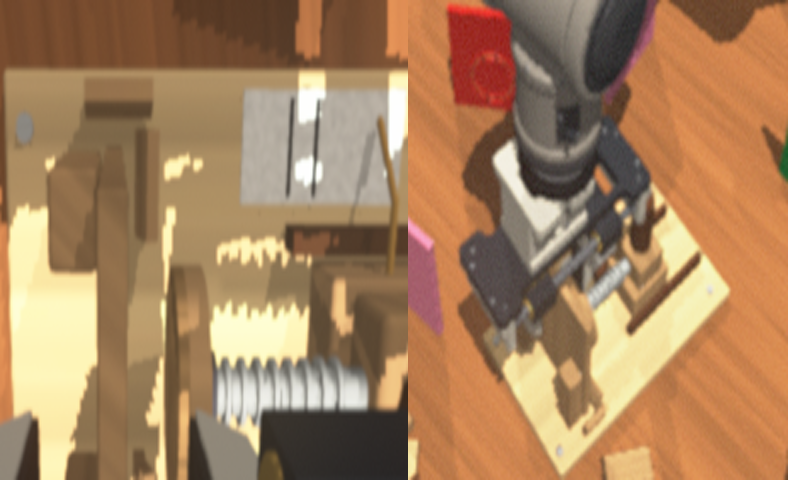

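Emit:
{"method": "move_arm", "body": {"increments": [[60, 0, 0, -15, 0, 0, 0], [60, 0, 0, -20, 0, 0, 0], [60, 0, 0, -20, 0, 0, 0], [60, 0, 0, -20, 0, 0, 0], [60, 0, 0, -10, 0, 0, 0], [60, 0, 0, 0, 0, 0, 0], [60, 25, 0, 0, 0, 0, 0], [60, 35, 0, 0, 0, 0, 0], [60, 35, 0, 0, 0, 0, 0], [60, 22, 0, 0, 0, 0, 0], [60, 0, 0, 0, 0, 0, 0], [60, 0, 0, 0, 0, 0, 0]]}}

```text
time: 15.12
tool_pos: [0.5244, 0.0979, 0.187]
tool_rot: [-3.141, 0.002, 2.966]
contact_force: [0.2, 0.2, -0.3]
opening: 0.06
```

```bash
python3 plan.py .5232 .0992 .091 2.9656 4 60
python3 - <<'E'
from h import *
import pickle
c=snap("wrist","pics/w6.png");pickle.dump(c,open("w6.pkl","wb"))
cv2.imwrite("pics/w6c.png",cv2.resize(c["img"][60:260,180:440,::-1],None,fx=3,fy=3,interpolation=2))
print(robot.look_for("handle","wrist")[:2])
E
```

```text
p [0.5244 0.0979 0.187 ] rot [-3.141e+00  2.000e-03  2.966e+00] rv [-0.     0.002  0.   ] t 15.125 F [ 0.2  0.2 -0.3] op 0.059997728606279895
[60.0, 0.4, 0.3, 24.0, -0.0, 0.0, 0.0]
[60.0, 0.4, 0.3, 24.0, -0.0, 0.0, 0.0]
[60.0, 0.4, 0.3, 24.0, -0.0, 0.0, 0.0]
[60.0, 0.4, 0.3, 24.0, -0.0, 0.0, 0.0]
[{'rect': [212.0, 127.7, 131.4, 101.7], 'conf': 0.67}, {'rect': [157.8, 111.9, 242.0, 136.0], 'conf': 0.66}]
```

View pics/w6c.png

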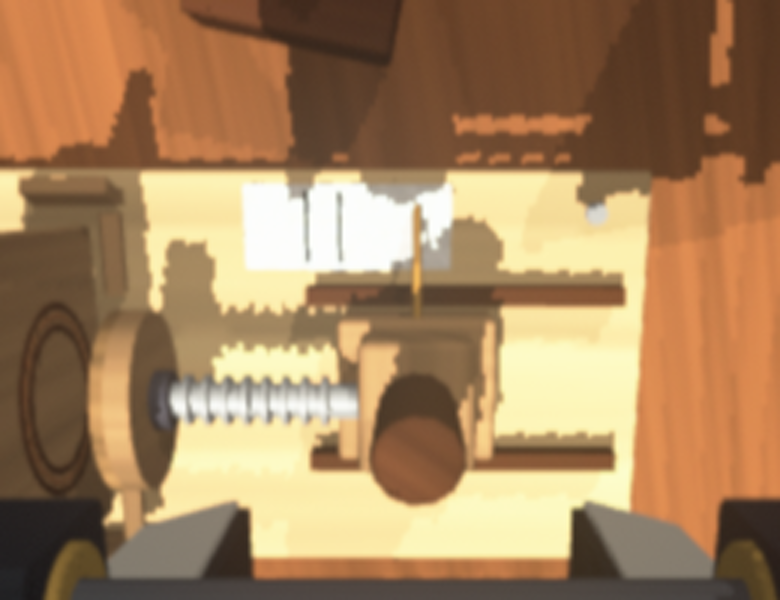

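Wrist view: the ring faces the pad. The handle top (417,460) is centred between the fingers, and the pointer (417,240) and lines (306 and 340) are visible.

Emit:
{"method": "move_arm", "body": {"increments": [[60, 1, 1, 15, 0, 0, 0], [60, 0, 0, 20, 0, 0, 0], [60, 0, 0, 20, 0, 0, 0], [60, 0, 0, 18, 0, 0, 0], [60, 0, 0, 8, 0, 0, 0], [60, 0, 0, 3, 0, 0, 0], [60, 0, 0, 0, 0, 0, 0]]}}

```text
time: 16.1
tool_pos: [0.5247, 0.0984, 0.095]
tool_rot: [-3.141, -0.002, 2.964]
contact_force: [-1.8, 0.2, -0.0]
opening: 0.0599
```

```bash
python3 plan.py .5232 .0992 .091 2.9656 1 60
```

```text
p [0.5247 0.0984 0.095 ] rot [-3.141e+00 -2.000e-03  2.964e+00] rv [-0.001 -0.002 -0.002] t 16.1 F [-1.8  0.2 -0. ] op 0.059856601366394306
[60.0, 1.6, 0.5, 4.0, -0.001, -0.002, -0.002]
```

Close on the handle.

Emit:
{"method": "move_arm", "body": {"increments": [[60, 1.5, 0.5, 3, 0, 0, 0], [40, 0, 0, 0, 0, 0, 0], [15, 0, 0, 0, 0, 0, 0], [10, 0, 0, 0, 0, 0, 0], [10, 0, 0, 0, 0, 0, 0], [10, 0, 0, 0, 0, 0, 0], [10, 0, 0, 0, 0, 0, 0]], "newtons": 30}}

```text
time: 16.98
tool_pos: [0.5229, 0.0995, 0.0934]
tool_rot: [-3.141, -0.001, 2.964]
contact_force: [-0.1, -0.5, 0.1]
opening: 0.0256
```

Emit:
{"method": "move_arm", "body": {"increments": [[10, -4, 0, 0, 0, 0, 0], [10, -5, 0, 0, 0, 0, 0], [10, -5, 0, 0, 0, 0, 0], [10, -5, 0, 0, 0, 0, 0], [10, -3, 0, 0, 0, 0, 0], [10, 0, 0, 0, 0, 0, 0]]}}

```text
time: 17.73
tool_pos: [0.5438, 0.0958, 0.0934]
tool_rot: [-3.141, -0.007, 2.964]
contact_force: [-5.9, 0.3, 5.0]
opening: 0.0254
```

```bash
cat > look.py <<'E'
import sys
from h import *
s=robot.observe();d=np.array(s["tool_pos"])-[.5229,.0995,.0934];print("travel",1000*(d@[.9845,-.1753,0]),"y",1000*(d@[.1753,.9845,0]),"z",1000*d[2],np.round(s["tool_rot"],3),np.round(s["contact_force"],1),s["opening"],s["time"])
c=snap("wrist","pics/%s.png"%sys.argv[1])
cv2.imwrite("pics/%sc.png"%sys.argv[1],cv2.resize(c["img"][60:260,180:440,::-1],None,fx=3,fy=3,interpolation=2))
E
python3 look.py w7
```

```text
travel 21.23378026230293 y -0.010218441001887488 z -0.008016482290179594 [-3.141 -0.007  2.964] [-5.9  0.3  5. ] 0.02539370768980922 17.725
```

View pics/w7c.png

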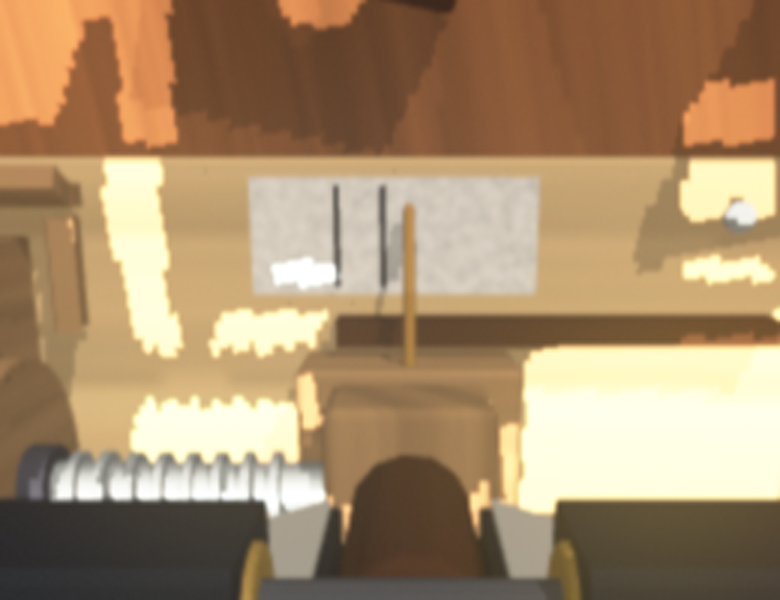

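Emit:
{"method": "move_arm", "body": {"increments": [[10, -3, 0, 0, 0, 0, 0], [10, -4, 0, 0, 0, 0, 0], [10, -4, 0, 0, 0, 0, 0], [10, -3, 0, 0, 0, 0, 0], [10, -1, 0, 0, 0, 0, 0]]}}

```text
time: 18.4
tool_pos: [0.5515, 0.0944, 0.0932]
tool_rot: [-3.139, -0.025, 2.966]
contact_force: [-12.4, 2.4, 8.5]
opening: 0.0256
```

```bash
python3 look.py w8
```

```text
travel 29.05105203525938 y -0.03103030514682949 z -0.2292852302721582 [-3.139 -0.025  2.966] [-12.4   2.4   8.5] 0.02555814716708694 18.4
```

View pics/w8c.png

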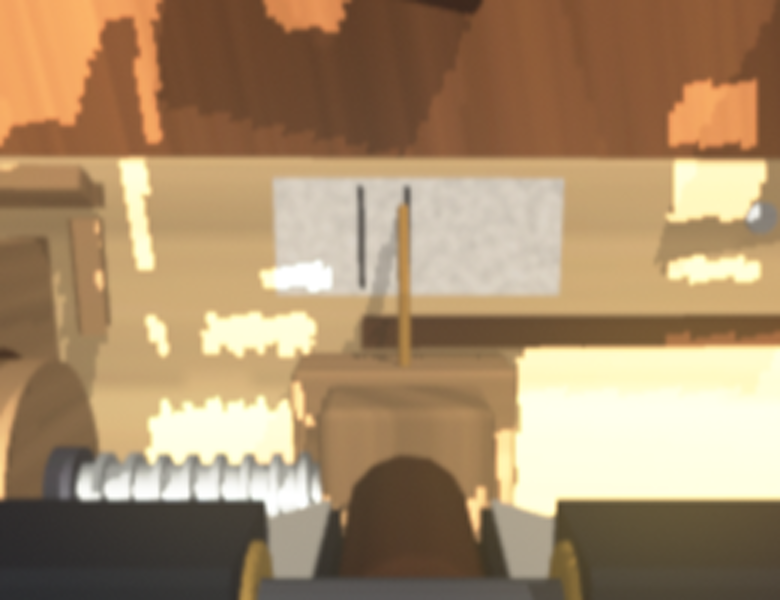

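Emit:
{"method": "move_arm", "body": {"increments": [[10, -4, 0, 0, 0, -0.015, 0], [10, -4, 0, 0, 0, -0.02, 0], [10, -4, 0, 0, 0, -0.02, 0], [10, -3, 0, 0, 0, -0.02, 0]]}}

```text
time: 18.95
tool_pos: [0.5548, 0.0937, 0.0928]
tool_rot: [-3.136, 0.023, 2.966]
contact_force: [-14.0, 3.2, 12.9]
opening: 0.0257
```

```bash
python3 look.py w9
```

```text
travel 32.43437916395475 y -0.14428857429039266 z -0.5530784016699597 [-3.136  0.023  2.966] [-14.    3.2  12.9] 0.025737743195706413 18.95
```

View pics/w9c.png

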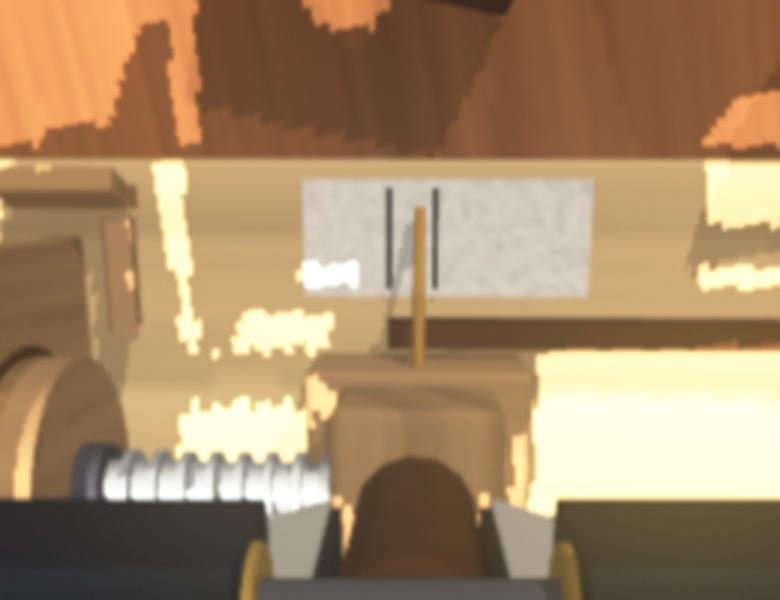

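Emit:
{"method": "move_arm", "body": {"increments": [[10, -4, 0, -0.5, 0, 0.005, 0], [10, -4, 0, -0.5, 0, 0.005, 0]]}}

```text
time: 19.25
tool_pos: [0.5551, 0.0936, 0.0928]
tool_rot: [-3.134, -0.005, 2.967]
contact_force: [-14.8, 2.5, 6.9]
opening: 0.0256
```

```bash
python3 look.py w10; for i in 1 2 3; do python3 look.py wx | tail -1; done
```

```text
travel 32.69290315656495 y -0.17694215802206212 z -0.5834845302276487 [-3.134 -0.005  2.967] [-14.8   2.5   6.9] 0.025609597198669065 19.25
travel 33.00330404750938 y -0.16296068948174852 z -0.6077483437973985 [-3.134 -0.005  2.967] [-15.7   3.1   8.7] 0.025767063716196886 19.3
travel 33.04920946965445 y -0.1788499124057992 z -0.6237844718661317 [-3.134 -0.004  2.967] [-15.3   2.8   7.2] 0.025142695074242733 19.35
travel 33.00954329214616 y -0.1660313988864732 z -0.6044708054684378 [-3.134 -0.004  2.967] [-14.5   2.3   7.3] 0.025650167357017743 19.4
```

Emit:
{"method": "move_arm", "body": {"increments": [[10, -5, 0, 0, 0, -0.005, 0], [10, -5, 0, 0, 0, -0.004, 0]]}}

```text
time: 19.7
tool_pos: [0.5589, 0.0929, 0.0927]
tool_rot: [-3.132, -0.01, 2.968]
contact_force: [-17.7, 2.6, 13.4]
opening: 0.0255
```

```bash
for i in 1 2 3 4 5 6 7 8; do python3 look.py w11; done
python3 - <<'E'
from h import *
a=snap("scene","pics/s11.png")["img"][150:310,240:430,::-1]
b=snap("top","pics/t11.png")["img"][110:260,210:370,::-1]
cv2.imwrite("pics/s11c.png",np.hstack([cv2.resize(a,(400,480),interpolation=2),cv2.resize(b,(400,480),interpolation=2)]))
E
```

```text
travel 36.62279979493244 y -0.2049258679838684 z -0.695406820754696 [-3.132 -0.01   2.968] [-17.7   2.6  13.4] 0.025544702365772574 19.7
travel 36.803205015367645 y -0.1787629032939027 z -0.7251943488956331 [-3.132 -0.01   2.968] [-16.7   2.3  13. ] 0.025478203849785046 19.75
travel 36.759632098794604 y -0.20527769756884898 z -0.6844424849681979 [-3.133 -0.01   2.968] [-16.8   2.6  13. ] 0.02515400961709205 19.8
travel 36.65296408518453 y -0.18673991656068964 z -0.7024374253813276 [-3.132 -0.01   2.968] [-16.8   2.2  12.9] 0.025096443893895374 19.85
travel 36.61761221631525 y -0.20900089292946386 z -0.7119166136021066 [-3.132 -0.01   2.968] [-17.    2.   12.2] 0.025340546553677037 19.9
travel 36.611229863085136 y -0.17832508316790108 z -0.6923221216832559 [-3.133 -0.01   2.968] [-17.7   2.6  12.9] 0.025530240698538927 19.95
travel 36.59954025707157 y -0.19485591821860387 z -0.6821275878016869 [-3.133 -0.01   2.968] [-17.8   1.9  12.9] 0.02546120555427133 20.0
travel 36.57682149546945 y -0.20323418380894495 z -0.7086975805671164 [-3.133 -0.01   2.968] [-16.4   2.6  11.9] 0.025562365629358406 20.05
```

View pics/w11c.png

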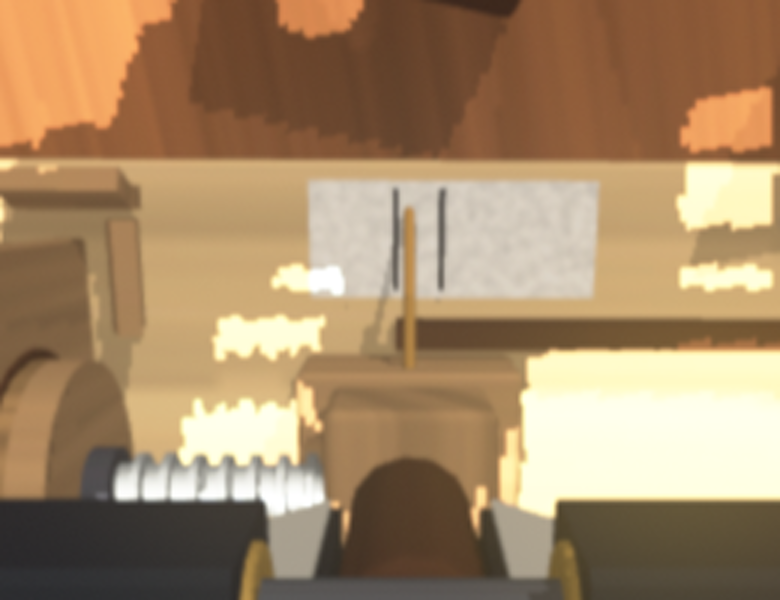

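View pics/s11c.png

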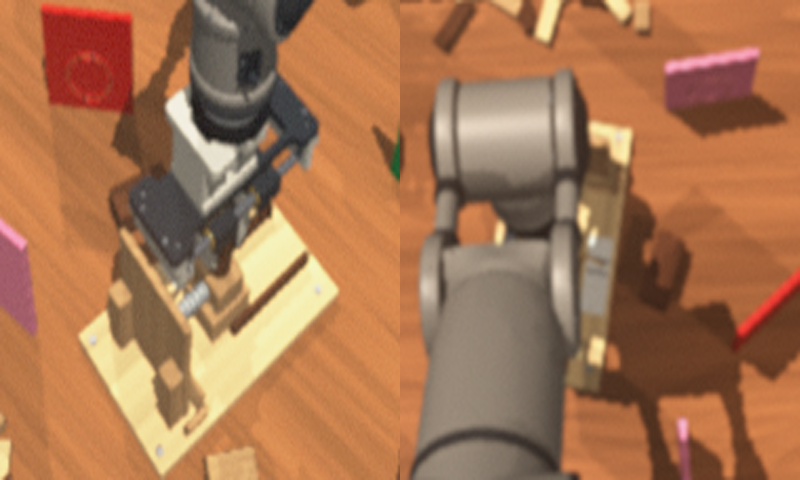

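Emit:
{"method": "move_arm", "body": {"increments": [[10, -2, 0, 0, 0, -0.005, 0]]}}

```text
time: 20.32
tool_pos: [0.5578, 0.0931, 0.0927]
tool_rot: [-3.132, -0.012, 2.968]
contact_force: [-16.2, 1.8, 8.1]
opening: 0.0253
```

```bash
for i in 1 2 3 4 5 6 ; do python3 look.py w12; done
```

```text
travel 35.45625975669664 y -0.19609447027831478 z -0.6983174418009053 [-3.132 -0.012  2.968] [-16.2   1.8   8.1] 0.02530354099261093 20.325
travel 35.30763074420811 y -0.2066065809763966 z -0.74128499019184 [-3.132 -0.012  2.968] [-17.1   2.7  12. ] 0.025547080058425833 20.375
travel 35.35183195301741 y -0.21571838452973646 z -0.7089876186758687 [-3.132 -0.012  2.968] [-16.    2.6  12.2] 0.025464770642805473 20.425
travel 35.35812425079923 y -0.20670693246131894 z -0.7225784893003101 [-3.132 -0.012  2.968] [-16.2   2.   12.6] 0.02541182139173851 20.475
travel 35.34252331252227 y -0.1967807023293619 z -0.7263331949174806 [-3.132 -0.012  2.968] [-16.3   1.6  10.8] 0.025588441798478717 20.525
travel 35.36604146961639 y -0.20438215998117243 z -0.7253895632634705 [-3.132 -0.012  2.968] [-16.5   1.8  11.4] 0.025296055057761183 20.575
```

View pics/w12c.png

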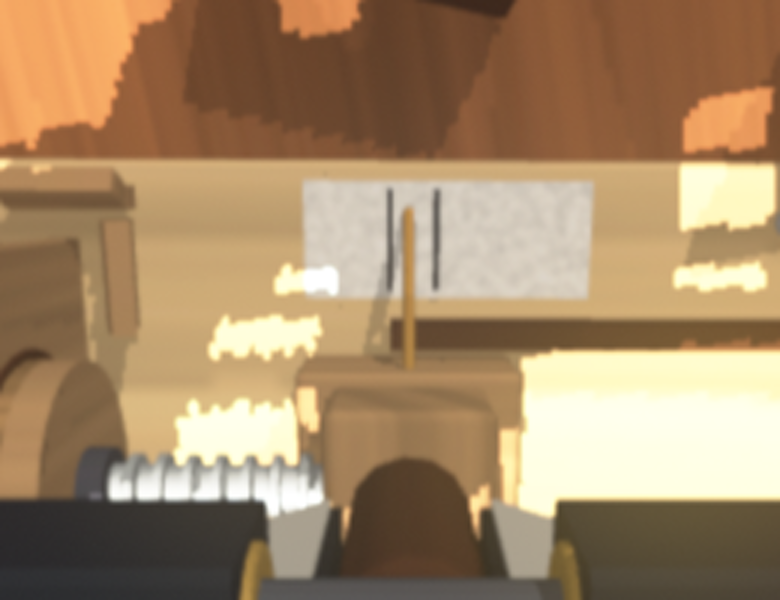

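The pointer (408) stands between the lines (390 and 436), at a steady travel of 35.3 mm. The push is about 16 N. Handing in.

```bash
python3 -c "
from cell import robot;print(robot.hand_in())"
```

```text
the job is handed in; nothing more can be done
None
```

The panel is turned round and back in its slot. The handle is pushed in and still held there, and the job is handed in.

- **Panel:** I gripped the wooden panel near its top edge, lifted it out and turned it 180°. I lowered it into the slot until I felt it touch down (about 15 N), then let go. In the later wrist picture the ring faces the pad, and in the last scene picture the panel is upright against the posts.
- **Press:** I gripped the handle and pushed it along the slide. In the last wrist picture the pointer is at column 408, between the scale lines at 390 and 436. Travel held steady at 35.3 mm over the last 0.25 s before hand-in, about 1.3 mm past half-way, with a push of about 16 N. Tool travel and the scale picture agree.
- **Discrepancies:**
  - I overshot once, to 36.6 mm. That was still between the lines, and I eased it back.
  - The tool also carries about 12 N vertically on the handle.
  - The scene and top cameras differed by 4 to 8 mm on the press's position, so I relied on the close wrist view.
- **Other things on the bench:** I touched none of them, and those in view look unmoved in the last pictures.

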